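# Index the test jig and hold the coupler on the tilted jack

## Task

Turn the indexing jig by its upright peg, one click counter-clockwise seen from above, so that its one uncapped jack comes to rest at the fixed pointer; only after that pick up the test coupler. Press the coupler squarely, mouth first, onto that tilted jack until the sprung collar snaps down, and finish still gripping the coupler and holding it pressed there against the spring, with the snap kept in. Leave the solder reel, the desoldering pump and the circuit board where they are.

Things in the scene. Friction and masses are not known exactly. Their poses are not given: they have to be found in the camera images.
- jig: Fixed foot of the round indexing jig, a dark disc 210 mm across on the bench. Origin on the vertical turning axis at bench height. Its -x axis points from the axis to the fixed pointer: a small block 22 x 20 mm, 52 mm tall, at the rim, 112 mm from the axis.
- disc (a point): Centre of the jig's turning aluminium disc (radius 95 mm), on its top face 50 mm above the bench. The disc carries three jacks 60 degrees apart, each about 45 mm from the axis and leaning outward 25 degrees. The two outer ones wear fixed black caps (30 mm across, tops about 108 mm above the bench); the middle one is uncapped. A low hub (44 mm across, 12 mm tall) covers this point.
- turret (a joint): Angle of the jig's disc, rad, counter-clockwise from above positive. 0: the uncapped jack is at the pointer. Detents at -1.047, 0 and +1.047; starts in the one at -1.047. It resists most on leaving a detent (about 0.65 N m, 8 N at the peg), less up to the ridge half-way; past that it runs by itself into the next detent.
- index_peg (a point): Centre of the top end of the upright steel peg that turns the disc: 14 mm diameter, 45 mm tall above the disc, 80 mm from the turning axis, across the disc from the uncapped jack. The point is 95 mm above the bench; free room all round the peg.
- jack (a point): The uncapped jack on the disc. +z runs along it, outward and up, 25 degrees from vertical. Origin on its axis, 64 mm above the bench. Along +z from there: dark boss 36 mm across up to 10 mm; brass pin 12 mm diameter up to 50 mm, tapering to its tip at 56 mm; round the pin a sprung brass collar 28 mm across, 10 mm tall, upper face at 36 mm when not pressed.
- collar: The jack's sprung collar. Origin at the centre of its upper face, +z along the jack like jack; it sits 36 mm along jack's z when free and slides down 12 mm to its stop (24 mm). Resistance: 2 to 4 N over the first 3 mm, then a peak of about 12 N, falling (the snap) to about 8 N at 6 mm and 6 N at 12 mm. It springs back when let go. More than 8 mm down (below 28 mm) it has snapped.
- coupler: The loose test coupler, about 180 g, 96 mm long, upright on the bench, mouth down. Origin at the centre of its mouth; +z from the mouth to the grip. Steel bell 33 mm diameter from 0 to 44 mm, bore 16 mm diameter, 38 mm deep; above it a grey square grip 26 x 26 mm (faces along x and y) from 44 to 96 mm. The bore goes over the jack's pin; the mouth's rim pushes the collar.
- reel: Bystander: steel solder reel standing on its flange, 64 mm across, 55 mm tall; origin at the centre of its underside. It and the coupler stand one left and one right of the jig, either way round.
- pump: Bystander: blue desoldering pump lying on the bench, 22 mm thick, about 195 mm long along its x; origin under its middle.
- board: Bystander: green circuit board 90 x 140 mm on a black carrier, 25 mm tall in all; origin at the centre of its underside.
There are look-alikes about, which are no part of the job. Leave any yellow look-alike of the coupler alone.

How it is judged:
By the outcome, as a careful person would: the job done as asked, in the order asked, and still so for the second after the job is handed in, while the arm keeps its last pose, push and grip.
It also fails if it takes over 61 s, if anything falls off the work surface, if the arm or the gripper's body presses on something with over 40 N, if the wrist force passes 120 N, or if a joint passes its speed limit or range.

## Robot

A 7-joint arm with a two-finger parallel gripper is mounted at the origin on the work surface. World frame = base frame: x ahead of the robot, y to its left, z up, the work surface at z = 0. Lengths are in m, angles in degrees, forces in N, time in s.
With the tool pointing down it reaches from about 0.425 to 0.875 m from the base axis. Payload 4.7 kg.
Tool frame: the origin (TCP) lies on the centre line of the jaws, within the pads' length; the fingertips stand 14 mm ahead of it and the grasp point (between the pads) lies 5 mm behind it; z points along the fingers, y is the line along which they close (so a half turn about z gives the same grasp; the last joint's range is limited). The gripper opens to 87 mm and grips with 3 to 60 N. Pads are 19 mm wide; open, the fingers measure 117 mm over their backs; the gripper's body (75 mm by 190 mm) begins 51 mm behind the grasp point.
Start: joints at [77.183, 18.392, -4.016, 83.108, 1.295, 78.541, -3.26], TCP at [0.153, -0.632, 0.211] pointing down, gripper open.
Joint ranges: [-163.93, 163.93], [-17.29, 119.83], [-79.2, 71.16], [3.27, 140.29], [-89.18, 269.18], [5.43, 117.66], [-154.24, 154.24]. Speed limits (degrees/s): [147.25, 147.25, 180, 180, 180, 180, 180].

## Interface

Orientations are given as [roll, pitch, yaw] about the fixed x, y, z axes, in that order (R = Rz(yaw) Ry(pitch) Rx(roll)).
In Python, from cell import env gives the robot as it stands.
- The arm moves only by the tool jog_arm, never from a script. Its argument "motion" is a list that holds one entry, the list of rows, each a list of 7 numbers: the shift along the tool's x, y, z in units of 0.1 m (1.0 is 0.1 m), then the turn, a rotation vector about the tool's x, y, z in units of 180 degrees (1.0 is 180 degrees), then the closure, from 0 (fully open) to 1 (shut). A call has 1 to 5 rows; each row is the pose to reach, as a shift and turn from the pose commanded when the call began, along the tool's axes at that moment, turning the shorter way round; what a row does not reach only later rows make up. A row lasts 1/10 s, in which the tool goes at most 50 mm and 8.59 degrees, less where a joint would pass 70% of its speed; a pose out of reach is approached as far as the arm can. A call with a number of a shift or a turn outside -1 to 1 is refused whole. A call with a gripper value outside its range is refused whole. The fingers move at their own pace and stop on an object; "grip_force" is the grip in N (left out, the last holds). Time passes only in rows, so rows that repeat a pose let the fingers close. It gives the time, the measured TCP pose, the force, the opening and the grip force at its end, in the units of the state.
- env.get_obs(): the state, without advancing time (a new reading comes with each control period).
- env.read_camera(name): name is "scene" or "top" or "wrist"; returns (picture, depth): 420x560x3 uint8, red, green, blue; 420x560 float32, m along the optical axis (not along the pixel's ray), 0 where there is no reading.
- env.camera_info(name): a dict with "camera_matrix" (3x3 intrinsics, pixels), "k1" (the pictures are not rectified: a ray, as slopes to the right and down, at radius r is drawn at 1 + k1 r^2 times it, then the intrinsics apply), "origin" and "orientation" of the camera in the world; the wrist camera has in their place "mount" (4x4, takes a point from camera to tool coordinates, whose origin is the TCP and whose axes are the flange's). Camera axes: x right, y down, z forward; pixel columns grow to the right and rows downward; lengths in m; the calibration is good to about 2 mm. A picture is of the moment at which its call begins: read the wrist's pose just before it. camera_info takes no time and is no camera call.
- env.sign_off(): hands the job in; it is judged then, once.
The state is a dict: "time_s": time; "qpos": joint angles; "joint_velocities": joint speeds; "effort": joint torques, N m; "tool_pos": TCP position; "tool_rot": TCP orientation; "force": force on the tool from outside, world axes, zero at the start; "wrist_torque": the same for the moment, N m; "grip_width": finger opening in m; "grasp_force": force on a finger pad.
Only numpy, scipy, OpenCV 4.12 (cv2) and the standard library are available. Lean on these libraries where they do the work, as an engineer would, in place of code of your own. Each camera call takes 0.05 s, during which the arm holds its last target. There are 200 camera calls.

## Working session

There is one attempt and no reset: what is moved stays moved. The work goes in short steps, Python scripts to look and compute and a tool call to move; the robot and the scene stay as the last step left them, time stands still between calls to the robot, and variables do not carry over. Pictures are saved under pics/ and viewed, at most 10 in all, crops included, and the job is handed in when it is done.

Besides the shell and the picture viewer there is one more tool, called after "Emit:" as name([rows], argument=value, ...), one row to a line, values as JSON. jog_arm: Moves the arm, as the interface text tells. Shifts and turns lie within -1 to 1; 1 stands for 0.1 m of shift or 180 degrees of turn. Its arguments: {"type":"object","properties":{"motion":{"type":"array","items":{"type":"array","items":{"type":"array","items":{"type":"number"}}}},"grip_force":{"type":"number"}},"required":["motion"]}

```bash
mkdir -p pics; ls
python3 - <<'E'
from cell import env
import cv2,numpy as np
o=env.get_obs();print(o)
for n in ("scene","top"):
    p,d=env.read_camera(n);cv2.imwrite(f"pics/{n}0.png",p[:,:,::-1]);np.save(f"pics/{n}0.npy",d);print(n,env.camera_info(n))
print(env.camera_info("wrist"))
E
```

```text
pics
{'time_s': 0.0, 'qpos': array([77.18464123, 18.43923192, -4.01726098, 83.17452513,  1.29518616,
       78.5414323 , -3.25936533]), 'joint_velocities': array([-0.02653414, -0.01247491, -0.0275457 , -0.03717413, -0.00729377,
       -0.06901493,  0.00601   ]), 'effort': array([-4.02518690e-04, -4.91289425e+01, -4.03987085e-01, -3.12529314e+01,
       -6.37701340e-02,  4.37008368e-02,  1.78666255e-04]), 'tool_pos': array([ 0.15292871, -0.63115927,  0.21016313]), 'tool_rot': array([-1.79890073e+02,  5.41170416e-03,  1.36274183e+01]), 'force': array([-0.18279001, -0.15665626,  0.73973213]), 'wrist_torque': array([-0.05984395,  0.02954532,  0.00454587]), 'grasp_force': 0.0, 'grip_width': 0.08685416002584812}
scene {'camera_matrix': array([[442.77295577,   0.        , 279.74193855],
       [  0.        , 442.77295577, 209.85383724],
       [  0.        ,   0.        ,   1.        ]]), 'k1': -0.0752334443967172, 'origin': array([0.82000686, 0.36240385, 0.81333524]), 'orientation': array([-1.47912672e+02,  1.99980438e-02,  1.43012340e+02])}
top {'camera_matrix': array([[451.22005409,   0.        , 276.23351392],
       [  0.        , 451.22005409, 206.40588549],
       [  0.        ,   0.        ,   1.        ]]), 'k1': -0.0644149649818523, 'origin': array([0.46433756, 0.00330184, 1.13655399]), 'orientation': array([-173.24143877,   -1.42862095,  -88.72883304])}
{'camera_matrix': array([[357.32800521,   0.        , 287.69914795],
       [  0.        , 357.32800521, 207.98100014],
       [  0.        ,   0.        ,   1.        ]]), 'k1': -0.07176392536668535, 'mount': array([[-6.24645725e-04, -9.63634657e-01, -2.67222487e-01,
         7.20136756e-02],
       [ 9.99999030e-01, -2.69291379e-04, -1.36645167e-03,
         7.48103008e-04],
       [ 1.24479948e-03, -2.67223081e-01,  9.63633891e-01,
        -1.73729685e-01],
       [ 0.00000000e+00,  0.00000000e+00,  0.00000000e+00,
         1.00000000e+00]])}
```

View pics/scene0.png

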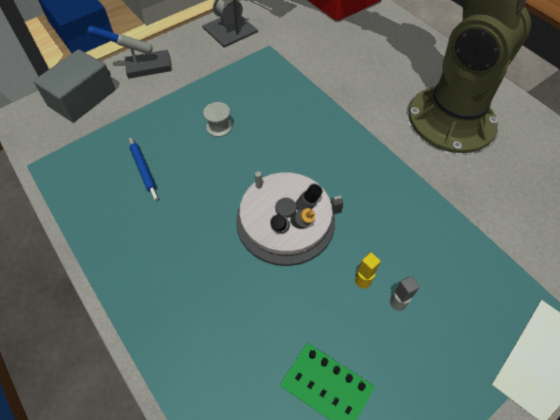

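View pics/top0.png

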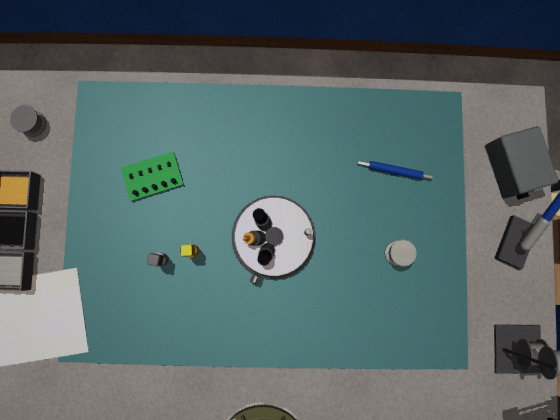

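The scene picture shows the jig at (286,215), with its peg at (258,180), brass jack at (307,216), caps at (313,192) and (279,223), and pointer at (337,205). The reel is at (217,118), the pump at (143,168) and the board at (327,383).

Coupler candidates:
- Grey grip with steel bell: scene (404,293), top (157,260).
- Yellow look-alike: scene (368,270), top (188,250).
- Grey cylinder off the mat: top (28,122).

By the description I choose the grey one, and I'll check it in a crop.

```bash
cat > h.py <<'E'
import numpy as np,cv2
from scipy.spatial.transform import Rotation as R
from cell import env
def cam(n,obs=None):
    c=env.camera_info(n)
    if n=="wrist":
        T=np.eye(4);T[:3,:3]=R.from_euler('xyz',obs['tool_rot'],degrees=True).as_matrix();T[:3,3]=obs['tool_pos']
        T=T@c['mount'];return c['camera_matrix'],c['k1'],T[:3,3],T[:3,:3]
    return c['camera_matrix'],c['k1'],np.array(c['origin']),R.from_euler('xyz',c['orientation'],degrees=True).as_matrix()
def ray(C,uv):
    K,k,o,M=C
    p=cv2.undistortPoints(np.array([[uv]],float),K,np.array([k,0,0,0,0.]))[0,0]
    d=M@np.r_[p,1];return o,d
def onz(C,uv,z):
    o,d=ray(C,uv);return o+d*(z-o[2])/d[2]
def tri(C1,a,C2,b):
    o1,d1=ray(C1,a);o2,d2=ray(C2,b)
    s=np.linalg.lstsq(np.c_[d1,-d2],o2-o1,rcond=None)[0]
    p,q=o1+s[0]*d1,o2+s[1]*d2;return (p+q)/2,np.linalg.norm(p-q)
def proj(C,X):
    K,k,o,M=C
    return cv2.projectPoints(np.array([X],float),cv2.Rodrigues(M.T)[0],-M.T@o,K,np.array([k,0,0,0,0.]))[0][0,0]
E
python3 - <<'E'
import cv2,numpy as np
t=cv2.imread("pics/top0.png");s=cv2.imread("pics/scene0.png")
f=lambda im,x,y,w,h:cv2.resize(im[y:y+h,x:x+w],(400,300),interpolation=cv2.INTER_CUBIC)
m=np.vstack([np.hstack([f(t,221,190,112,84),f(s,230,165,128,96)]),np.hstack([f(t,133,224,80,60),f(s,340,245,96,72)])])
cv2.imwrite("pics/mosaic.png",m)
E
```

```text
(no output)
```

View pics/mosaic.png

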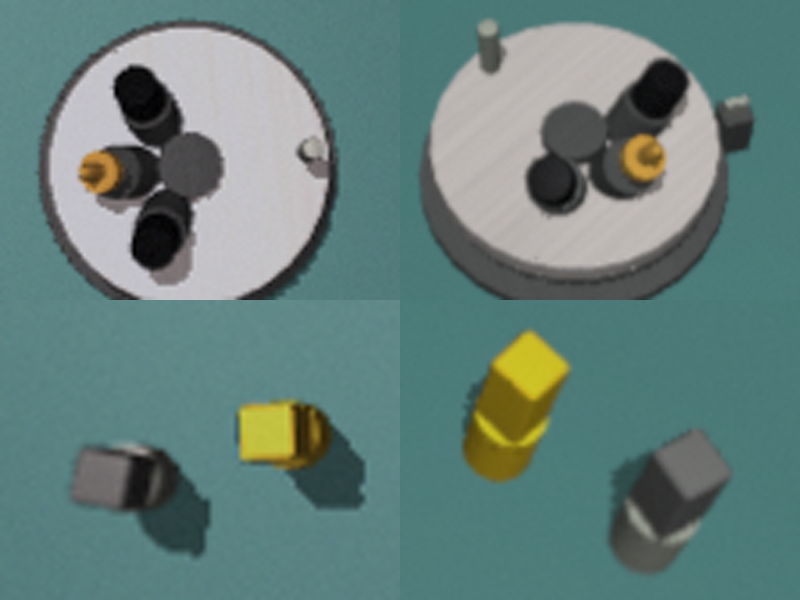

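The crops show the grey-gripped coupler's top face at top (153.2,259.6) and scene (409.6,283.9), with a steel bell below it, so the choice holds. The peg top is at top (307.8,231.4) and scene (258.2,173.3), and the hub at top (274.5,236.2) and scene (286,206.6).

Run:
```python
from h import *
np.set_printoptions(precision=4,suppress=True)
T,S=cam("top"),cam("scene")
P={}
for n,a,b in [("coup",(153.2,259.6),(409.6,283.9)),("peg",(307.8,231.4),(258.2,173.3)),("hub",(274.5,236.2),(286,206.6)),("tip",(244.8,237.6),(311.9,213)),("ptr",(254.5,280),(338.2,197.6))]:
    P[n],e=tri(T,a,S,b);print(n,P[n],e)
h=P["hub"]
for k in("peg","tip","ptr"):
    d=P[k]-h;print(k,np.hypot(d[0],d[1]),np.degrees(np.arctan2(d[1],d[0])))
# yellow top
print("yellow",onz(T,(133+267/5,224+133/5),.096), onz(S,(340+530*.24-96,245+60*.24),.096))
# square yaw of coupler from edges on top plane
for uv in [(728,470),(690,430),(652,462),(690,502)]:
    print(onz(S,(340+(uv[0]-400)*.24,245+(uv[1]-300)*.24),.096))
for uv in [(82,447),(130,455),(72,500),(120,510)]: print("t",onz(T,(133+uv[0]/5,224+(uv[1]-300)/5),.096))
```

```text
coup [0.4584 0.2603 0.0916] 0.0005660071978293476
peg [ 0.5316 -0.0941  0.0944] 0.0009164727533948447
hub [ 0.5201 -0.0173  0.0546] 0.0027906417729002485
tip [0.5125 0.0511 0.1109] 0.0027301532121229467
ptr [0.4157 0.0272 0.0463] 0.0004929810973462423
peg 0.0775984705156757 -81.48828765333911
tip 0.06886353639512587 96.40308169535001
ptr 0.11355971647247907 156.94102463629503
yellow [0.4811 0.1837 0.096 ] [0.4817 0.1855 0.096 ]
[0.4502 0.2734 0.096 ]
[0.4499 0.2508 0.096 ]
[0.4732 0.2513 0.096 ]
[0.4732 0.2736 0.096 ]
t [0.4725 0.2684 0.096 ]
t [0.4694 0.2461 0.096 ]
t [0.4482 0.2717 0.096 ]
t [0.4443 0.2495 0.096 ]
```

All points check out. The peg stands at z 94 mm and 78 mm from the axis, the jack is 60° from the pointer, and the coupler top is at about 92–96 mm. Next I'll plan the travel to above the peg.

```bash
cat > plan.py <<'E'
import numpy as np,json,sys
from scipy.spatial.transform import Rotation as R
def rot(yaw,roll=180,pitch=0): return R.from_euler('xyz',[roll,pitch,yaw],degrees=True)
def chain(p,r,targets,step=.095,turn=40):
    """print shift/turn rows per call, tracking the rounded commanded pose"""
    for q,s in targets:
        q=np.array(q,float);rv0=(r.inv()*s).as_rotvec();p0,r0=p,r
        n=max(1,int(np.ceil(max(np.linalg.norm(q-p)/step,np.degrees(np.linalg.norm(rv0))/turn))))
        for i in range(1,n+1):
            g=p0+(q-p0)*i/n;gr=r0*R.from_rotvec(rv0*i/n)
            sh=np.round(r.inv().apply(g-p)/.1,3)+0.;tu=np.round((r.inv()*gr).as_rotvec()/np.pi,4)+0.
            rows=max(np.linalg.norm(sh)*2,np.linalg.norm(tu)*180/8.59)
            p=p+r.apply(sh*.1);r=r*R.from_rotvec(tu*np.pi)
            print([*sh.tolist(),*tu.tolist()],"rows %.1f"%rows,"->",np.round(p,4),np.round(r.as_euler('xyz',degrees=True),1))
    json.dump([p.tolist(),r.as_quat().tolist()],open("cmd.json","w"));return p,r
def last():
    a,b=json.load(open("cmd.json"));return np.array(a),R.from_quat(b)
E
python3 - <<'E'
from plan import *
chain(np.array([.153,-.632,.211]),rot(13.63),[((.17,-.61,.25),rot(20)),((.515,-.115,.25),rot(98))],step=.11)
E
```

```text
[0.217, -0.174, -0.39, 0.0, 0.0, -0.0354] rows 1.0 -> [ 0.17 -0.61  0.25] [180.   0.  20.]
[0.823, -0.579, 0.0, 0.0, 0.0, -0.0722] rows 2.0 -> [ 0.2275 -0.5274  0.25  ] [180.   0.  33.]
[0.931, -0.378, 0.0, 0.0, 0.0, -0.0722] rows 2.0 -> [ 0.285 -0.445  0.25 ] [180.   0.  46.]
[0.993, -0.16, 0.0, 0.0, 0.0, -0.0723] rows 2.0 -> [ 0.3425 -0.3625  0.25  ] [180.   0.  59.]
[1.003, 0.068, 0.0, 0.0, 0.0, -0.0722] rows 2.0 -> [ 0.4  -0.28  0.25] [180.   0.  72.]
[0.962, 0.292, 0.0, 0.0, 0.0, -0.0722] rows 2.0 -> [ 0.4575 -0.1975  0.25  ] [180.   0.  85.]
[0.872, 0.501, 0.0, 0.0, 0.0, -0.0722] rows 2.0 -> [ 0.515 -0.115  0.25 ] [180.   0.  98.]
```

Emit:
jog_arm([
  [[0.22, -0.17, -0.39, 0, 0, -0.036, 0], [0.22, -0.17, -0.39, 0, 0, -0.036, 0]],
])

```text
time_s: 0.3
tool_pos: [0.1749, -0.6098, 0.2551]
tool_rot: [179.6, -0.1, 20.5]
force: [0.5, -0.7, 1.8]
grip_width: 0.0868
grasp_force: 0.0
```

Emit:
jog_arm([
  [[0.82, -0.58, 0, 0, 0, -0.072, 0], [0.82, -0.58, 0, 0, 0, -0.072, 0], [0.82, -0.58, 0, 0, 0, -0.072, 0]],
])

```text
time_s: 0.6
tool_pos: [0.2342, -0.5215, 0.2506]
tool_rot: [-180.0, -0.2, 33.7]
force: [-0.2, -0.7, 0.3]
grip_width: 0.0871
grasp_force: 0.0
```

Emit:
jog_arm([
  [[0.93, -0.38, 0, 0, 0, -0.072, 0], [0.93, -0.38, 0, 0, 0, -0.072, 0], [0.93, -0.38, 0, 0, 0, -0.072, 0]],
])

```text
time_s: 0.9
tool_pos: [0.2907, -0.4387, 0.2507]
tool_rot: [180.0, -0.2, 46.7]
force: [-0.1, -0.1, 0.1]
grip_width: 0.087
grasp_force: 0.0
```

Emit:
jog_arm([
  [[0.99, -0.16, 0, 0, 0, -0.072, 0], [0.99, -0.16, 0, 0, 0, -0.072, 0], [0.99, -0.16, 0, 0, 0, -0.072, 0]],
])

```text
time_s: 1.2
tool_pos: [0.3472, -0.356, 0.2507]
tool_rot: [179.9, -0.2, 59.7]
force: [-0.1, 0.1, -0.3]
grip_width: 0.0872
grasp_force: 0.0
```

Emit:
jog_arm([
  [[1.0, 0.07, 0, 0, 0, -0.072, 0], [1.0, 0.07, 0, 0, 0, -0.072, 0], [1.0, 0.07, 0, 0, 0, -0.072, 0]],
])

```text
time_s: 1.5
tool_pos: [0.4041, -0.2735, 0.2507]
tool_rot: [179.9, -0.2, 72.6]
force: [0.9, 0.2, 0.7]
grip_width: 0.0871
grasp_force: 0.0
```

Emit:
jog_arm([
  [[0.96, 0.29, 0, 0, 0, -0.072, 0], [0.96, 0.29, 0, 0, 0, -0.072, 0], [0.96, 0.29, 0, 0, 0, -0.072, 0]],
])

```text
time_s: 1.8
tool_pos: [0.4607, -0.1908, 0.2507]
tool_rot: [179.9, -0.2, 85.6]
force: [0.6, 0.6, 0.2]
grip_width: 0.0869
grasp_force: 0.0
```

Emit:
jog_arm([
  [[0.87, 0.5, 0, 0, 0, -0.072, 0], [0.87, 0.5, 0, 0, 0, -0.072, 0], [0.87, 0.5, 0, 0, 0, -0.072, 0], [0.87, 0.5, 0, 0, 0, -0.072, 0]],
])

```text
time_s: 2.2
tool_pos: [0.5147, -0.115, 0.25]
tool_rot: [-180.0, -0.0, 98.0]
force: [0.6, 0.2, -0.3]
grip_width: 0.0871
grasp_force: 0.0
```

Run:
```python
from h import *
o=env.get_obs();p,d=env.read_camera("wrist")
cv2.imwrite("pics/w1.png",p[:,:,::-1]);W=cam("wrist",o)
for X in [(.5316,-.0941,.095),(.5201,-.0173,.062),(.5125,.0511,.1135)]:print(proj(W,X))
import pickle;pickle.dump((W,o),open("w1.pkl","wb"))
```

```text
[310.18368264 169.76406167]
[308.53427073  84.83959302]
[315.44856242  -9.21920834]
```

View pics/w1.png

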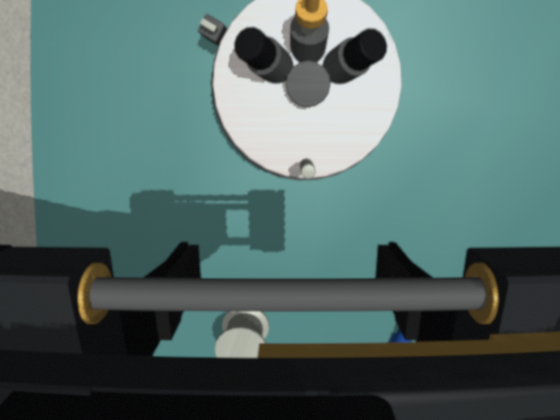

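The wrist view shows the peg top at (309,170) and the hub at (308,85), both within 1 px of prediction. I'll lower a loose cage over the peg.

Emit:
jog_arm([
  [[0.18, 0.19, 0.5, 0, 0, 0, 0.59], [0.18, 0.19, 1.0, 0, 0, 0, 0.59], [0.18, 0.19, 1.0, 0, 0, 0, 0.59], [0.18, 0.19, 1.0, 0, 0, 0, 0.59], [0.18, 0.19, 1.0, 0, 0, 0, 0.59]],
])

```text
time_s: 2.75
tool_pos: [0.5318, -0.0972, 0.1525]
tool_rot: [179.9, 0.1, 97.7]
force: [-0.2, -0.1, 0.4]
grip_width: 0.0549
grasp_force: 0.0
```

Emit:
jog_arm([
  [[0, 0, 0.2, 0, 0, 0, 0.59], [0, 0, 0.4, 0, 0, 0, 0.59], [0, 0, 0.6, 0, 0, 0, 0.59], [0, 0, 0.74, 0, 0, 0, 0.59], [0, 0, 0.74, 0, 0, 0, 0.59]],
])

```text
time_s: 3.25
tool_pos: [0.5304, -0.0961, 0.0762]
tool_rot: [-180.0, 0.0, 97.8]
force: [0.0, 0.2, -0.3]
grip_width: 0.0361
grasp_force: 0.0
```

Emit:
jog_arm([
  [[0.002, 0.055, 0, 0, 0, -0.022, 0.59], [0.008, 0.11, 0, 0, 0, -0.044, 0.59], [0.017, 0.164, 0, 0, 0, -0.067, 0.59], [0.031, 0.218, 0, 0, 0, -0.089, 0.59], [0.048, 0.27, 0, 0, 0, -0.111, 0.59]],
])

```text
time_s: 3.75
tool_pos: [0.5544, -0.0885, 0.0777]
tool_rot: [-179.6, -0.0, 117.9]
force: [-8.5, -1.0, 5.7]
grip_width: 0.036
grasp_force: 4.1
```

Emit:
jog_arm([
  [[0.002, 0.055, 0, 0, 0, -0.022, 0.59], [0.008, 0.11, 0, 0, 0, -0.044, 0.59], [0.017, 0.164, 0, 0, 0, -0.067, 0.59], [0.031, 0.218, 0, 0, 0, -0.089, 0.59], [0.048, 0.27, 0, 0, 0, -0.111, 0.59]],
])

```text
time_s: 4.25
tool_pos: [0.5787, -0.0718, 0.0781]
tool_rot: [-179.9, 0.1, 137.9]
force: [-2.0, -1.5, 0.3]
grip_width: 0.0358
grasp_force: 1.1
```

Emit:
jog_arm([
  [[0.002, 0.055, 0, 0, 0, -0.022, 0.59], [0.008, 0.11, 0, 0, 0, -0.044, 0.59], [0.017, 0.164, 0, 0, 0, -0.067, 0.59], [0.031, 0.218, 0, 0, 0, -0.089, 0.59], [0.048, 0.27, 0, 0, 0, -0.111, 0.59]],
])

```text
time_s: 4.75
tool_pos: [0.5945, -0.0475, 0.0783]
tool_rot: [180.0, 0.2, 157.9]
force: [0.2, -0.2, 0.8]
grip_width: 0.0357
grasp_force: 0.0
```

Emit:
jog_arm([
  [[0, 0, -0.3, 0, 0, 0, 0.59], [0, 0, -0.7, 0, 0, 0, 0.59], [0, 0, -0.9, 0, 0, 0, 0.4], [0, 0, -0.9, 0, 0, 0, 0.2]],
])

```text
time_s: 5.15
tool_pos: [0.5963, -0.0471, 0.172]
tool_rot: [179.9, 0.5, 157.8]
force: [0.7, -0.5, -0.1]
grip_width: 0.0446
grasp_force: 0.0
```

Emit:
jog_arm([
  [[-0.2, 0, -0.5, 0, 0, 0, 0], [-0.2, 0, -0.9, 0, 0, 0, 0], [-0.2, 0, -0.9, 0, 0, 0, 0], [-0.2, 0, -0.9, 0, 0, 0, 0], [-0.2, 0, -0.9, 0, 0, 0, 0]],
])

```text
time_s: 5.65
tool_pos: [0.6109, -0.0547, 0.2553]
tool_rot: [-179.9, -0.1, 157.8]
force: [-0.1, -0.4, 0.2]
grip_width: 0.0827
grasp_force: 0.0
```

Run:
```python
from h import *
import pickle
o=env.get_obs();p,d=env.read_camera("wrist");W=cam("wrist",o);pickle.dump((W,o),open("w2.pkl","wb"))
s,_=env.read_camera("scene");cv2.imwrite("pics/s2.png",s[:,:,::-1]);cv2.imwrite("pics/w2.png",p[:,:,::-1])
s2=cv2.resize(s[155:275,220:380],(800//2,300),interpolation=cv2.INTER_CUBIC)
m=np.hstack([cv2.resize(p,(400,300)),s2]);
big=cv2.resize(p[0:200,160:427],(400,300),interpolation=cv2.INTER_CUBIC)
t,_=env.read_camera("top");cv2.imwrite("pics/t2.png",t[:,:,::-1]);tt=cv2.resize(t[190:290,210:343],(400,300),interpolation=cv2.INTER_CUBIC)
m=np.vstack([m,np.hstack([big,tt])])
cv2.imwrite("pics/m2.png",m[:,:,::-1]);print(o['tool_pos'],o['tool_rot'],o['time_s'],o['qpos'])
```

```text
[ 0.61088187 -0.0547217   0.25530833] [-1.79947624e+02 -7.37818066e-02  1.57791134e+02] 5.65 [ 42.07485715  19.41011504 -50.24204744  83.39997801  14.890504
  84.19400288  59.71563946]
```

View pics/m2.png

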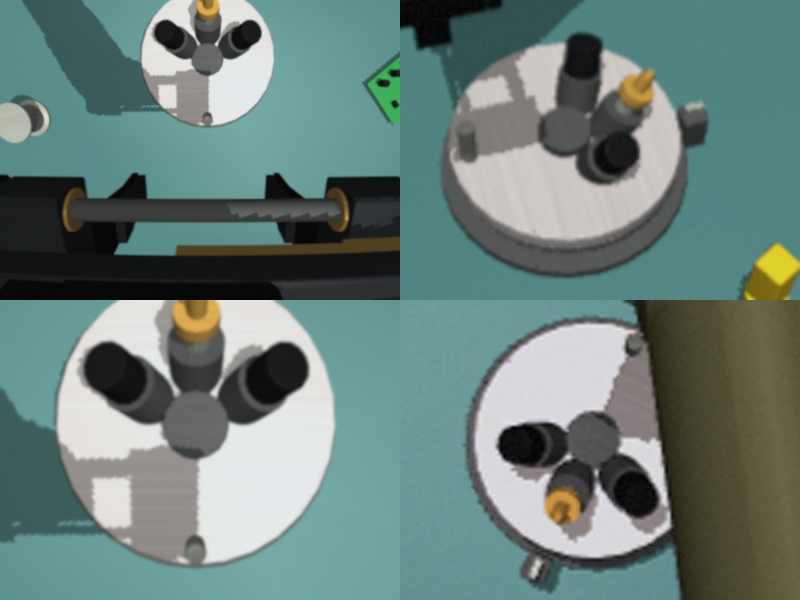

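The disc now stands with the uncapped jack at the pointer: in the crops the brass collar lines up with the block, and the peg is at wrist (290,162). Next I'll measure the jack and plan a tilted look along its axis, which also tests the reach.

```bash
cat > jk.py <<'E'
import numpy as np
from plan import *
def jack(c,az,r=.045,z0=.064):
    a=np.array([np.sin(np.radians(25))*np.cos(az),np.sin(np.radians(25))*np.sin(az),np.cos(np.radians(25))])
    return np.array([c[0]+r*np.cos(az),c[1]+r*np.sin(az),z0]),a
def tilt(a,yaw):
    k=np.cross([0,0,1],a);k=k/np.linalg.norm(k)*np.arccos(a[2])
    return R.from_rotvec(k)*rot(yaw)
E
python3 - <<'E'
from h import *;from jk import *
import pickle
np.set_printoptions(precision=4,suppress=True)
T,S=cam("top"),cam("scene");W1=pickle.load(open("w1.pkl","rb"))[0];W2,o=pickle.load(open("w2.pkl","rb"))
def v(n,p):
    print(n,p)
for n,a,b in [("tip",(263.9,261),(319.2,183.8)),("peg",(288.1,204.3),(246.4,205)),("hub",(274.2,236),(286.4,207))]: v(n,tri(T,a,S,b))
v("peg w",onz(W2,(290.2,162.2),.095));v("hub w",onz(W2,(290.9,83.4),.062));v("hub w1",onz(W1,(308,85),.062))
v("peg w1",onz(W1,(309,170),.095));v("hub t",onz(T,(274.3,236.1),.062));v("hub s",onz(S,(286.2,206.8),.062))
for z in(.095,):v("peg t,s",[onz(T,(288.1,204.3),z),onz(S,(246.4,205),z)])
v("ptr",[onz(S,(220+294/2.5,155+107/2.5),.052),onz(T,(210+(537-400)/3.0075,190+(567-300)/3),.052)])
J,a=jack((.52,-.0165),np.radians(157.3));print(J,a,"tip",J+.056*a)
p=o['tool_pos'];r=R.from_euler('xyz',o['tool_rot'],degrees=True)
chain(p,r,[((.55,-.01,.27),rot(125)),(J+a*.15,tilt(a,90))])
E
```

```text
tip (array([0.4599, 0.0073, 0.1113]), np.float64(0.005021062334425897))
peg (array([ 0.5937, -0.0471,  0.0924]), np.float64(0.0015708286781176356))
hub (array([ 0.5203, -0.0163,  0.0546]), np.float64(0.003531681602214961))
peg w [ 0.5873 -0.0437  0.095 ]
hub w [ 0.5199 -0.0153  0.062 ]
hub w1 [ 0.5196 -0.0175  0.062 ]
peg w1 [ 0.5305 -0.0945  0.095 ]
hub t [ 0.521  -0.0176  0.062 ]
hub s [ 0.5221 -0.012   0.062 ]
peg t,s [array([ 0.594 , -0.0474,  0.095 ]), array([ 0.594, -0.045,  0.095])]
ptr [array([0.4198, 0.0294, 0.052 ]), array([0.4185, 0.0244, 0.052 ])]
[0.4785 0.0009 0.064 ] [-0.3899  0.1631  0.9063] tip [0.4567 0.01   0.1148]
[0.733, 0.184, -0.146, -0.0004, -0.0003, 0.1822] rows 3.8 -> [ 0.55 -0.01  0.27] [-180.   -0.  125.]
[0.517, -0.431, 0.35, -0.0539, -0.0455, 0.0956] rows 2.5 -> [0.485  0.0077 0.235 ] [169.2   6.6 107.1]
[0.398, -0.617, 0.194, -0.0538, -0.0456, 0.0957] rows 2.5 -> [0.42   0.0254 0.2   ] [156.7   9.4  88.1]
```

Emit:
jog_arm([
  [[0.73, 0.18, -0.15, 0, 0, 0.182, 0], [0.73, 0.18, -0.15, 0, 0, 0.182, 0], [0.73, 0.18, -0.15, 0, 0, 0.182, 0], [0.73, 0.18, -0.15, 0, 0, 0.182, 0], [0.73, 0.18, -0.15, 0, 0, 0.182, 0]],
])

```text
time_s: 6.3
tool_pos: [0.5502, -0.0102, 0.2707]
tool_rot: [-179.9, -0.0, 125.0]
force: [-0.0, -0.3, 0.9]
grip_width: 0.0868
grasp_force: 0.0
```

Emit:
jog_arm([
  [[0.52, -0.43, 0.35, -0.054, -0.046, 0.096, 0], [0.52, -0.43, 0.35, -0.054, -0.046, 0.096, 0], [0.52, -0.43, 0.35, -0.054, -0.046, 0.096, 0], [0.52, -0.43, 0.35, -0.054, -0.046, 0.096, 0]],
])

```text
time_s: 6.7
tool_pos: [0.4831, 0.0077, 0.2349]
tool_rot: [169.3, 6.9, 107.2]
force: [0.5, 0.2, 0.5]
grip_width: 0.087
grasp_force: 0.0
```

Emit:
jog_arm([
  [[0.4, -0.62, 0.19, -0.054, -0.046, 0.096, 0], [0.4, -0.62, 0.19, -0.054, -0.046, 0.096, 0], [0.4, -0.62, 0.19, -0.054, -0.046, 0.096, 0], [0.4, -0.62, 0.19, -0.054, -0.046, 0.096, 0], [0.4, -0.62, 0.19, -0.054, -0.046, 0.096, 0]],
])

```text
time_s: 7.2
tool_pos: [0.4531, 0.0142, 0.2049]
tool_rot: [166.6, 9.3, 98.3]
force: [0.3, 0.4, -0.0]
grip_width: 0.0871
grasp_force: 0.0
```

Emit:
jog_arm([
  [[0, 0, 0, 0, 0, 0, 0], [0, 0, 0, 0, 0, 0, 0], [0, 0, 0, 0, 0, 0, 0]],
])

```text
time_s: 7.5
tool_pos: [0.453, 0.0137, 0.2055]
tool_rot: [166.5, 9.3, 98.2]
force: [0.2, 0.1, -0.1]
grip_width: 0.087
grasp_force: 0.0
```

Run:
```python
from h import *;from jk import *
import pickle
o=env.get_obs();p,d=env.read_camera("wrist");W=cam("wrist",o);pickle.dump((W,o),open("w3.pkl","wb"))
cv2.imwrite("pics/w3.png",p[:,:,::-1])
print(o['tool_pos'],o['tool_rot'],o['qpos'],o['time_s'])
J,a=jack((.52,-.0165),np.radians(157.3))
print("tip",proj(W,J+.056*a),"collar",proj(W,J+.036*a),"hub",proj(W,(.52,-.0165,.062)))
x0,y0=210,140;np.savetxt("pics/w3o.txt",[x0,y0])
```

```text
[0.45296764 0.01367403 0.20554207] [166.54420919   9.27138886  98.21739634] [ -3.11895356 -16.68661346  -8.73976929 120.94647273   8.25600942
  62.78602828  -5.42543134] 7.5
tip [265.14388266 194.23991965] collar [270.08306051 190.31790354] hub [315.78935612 204.37593364]
```

The arm stopped at the q2 limit, so pressing with the hand along the jack axis is out of reach. I'll grip the coupler with the hand pitched about the closing axis instead. First I'll use this picture for the jack.

Run:
```python
import cv2
p=cv2.imread("pics/w3.png");cv2.imwrite("pics/w3c.png",cv2.resize(p[120:270,190:390],(800,600),interpolation=cv2.INTER_CUBIC))
```

```text
(no output)
```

View pics/w3c.png

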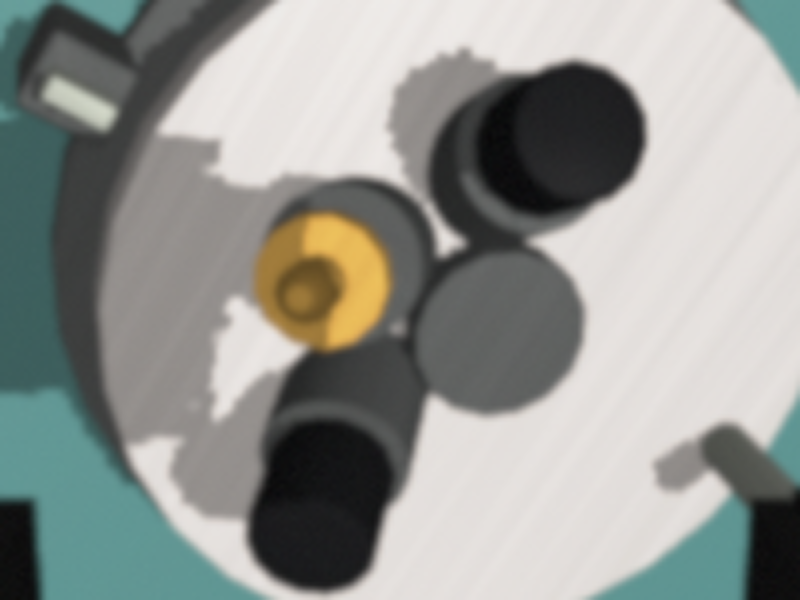

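Tip at (265.8,194.3) and collar centre at (270.9,190.3) agree with the jack model to about 0.5 mm. Next I'll go to the coupler and look at it.

Run:
```python
from h import *;from plan import *
o=env.get_obs()
chain(o['tool_pos'],R.from_euler('xyz',o['tool_rot'],degrees=True),[((.5,.07,.25),rot(125)),((.50,.258,.25),rot(180))],step=.105)
```

```text
[0.419, 0.653, -0.377, 0.0612, 0.0678, -0.1423] rows 3.5 -> [0.5  0.07 0.25] [180.  -0. 125.]
[0.77, 0.539, 0.0, 0.0, 0.0, -0.1528] rows 3.2 -> [0.5   0.164 0.25 ] [180.   -0.  152.5]
[0.434, 0.834, 0.0, 0.0, 0.0, -0.1527] rows 3.2 -> [0.5   0.258 0.25 ] [180.   0. 180.]
```

Emit:
jog_arm([
  [[0.42, 0.65, -0.38, 0.061, 0.068, -0.142, 0.3], [0.42, 0.65, -0.38, 0.061, 0.068, -0.142, 0.3], [0.42, 0.65, -0.38, 0.061, 0.068, -0.142, 0.3], [0.42, 0.65, -0.38, 0.061, 0.068, -0.142, 0.3], [0.42, 0.65, -0.38, 0.061, 0.068, -0.142, 0.3]],
])

```text
time_s: 8.05
tool_pos: [0.5005, 0.0686, 0.2493]
tool_rot: [180.0, -0.1, 124.8]
force: [-0.6, 0.2, -0.9]
grip_width: 0.0623
grasp_force: 0.0
```

Emit:
jog_arm([
  [[0.77, 0.54, 0, 0, 0, -0.153, 0.47], [0.77, 0.54, 0, 0, 0, -0.153, 0.47], [0.77, 0.54, 0, 0, 0, -0.153, 0.47], [0.77, 0.54, 0, 0, 0, -0.153, 0.47], [0.77, 0.54, 0, 0, 0, -0.153, 0.47]],
])

```text
time_s: 8.55
tool_pos: [0.4986, 0.1647, 0.2499]
tool_rot: [179.9, 0.0, 152.4]
force: [0.6, -0.7, -0.4]
grip_width: 0.0467
grasp_force: 0.0
```

Emit:
jog_arm([
  [[0.43, 0.83, 0, 0, 0, -0.153, 0.47], [0.43, 0.83, 0, 0, 0, -0.153, 0.47], [0.43, 0.83, 0, 0, 0, -0.153, 0.47], [0.43, 0.83, 0, 0, 0, -0.153, 0.47], [0.43, 0.83, 0, 0, 0, -0.153, 0.47]],
])

```text
time_s: 9.05
tool_pos: [0.4989, 0.2583, 0.2499]
tool_rot: [179.9, 0.0, 180.0]
force: [-0.8, -1.0, -1.2]
grip_width: 0.0459
grasp_force: 0.0
```

Emit:
jog_arm([
  [[0, 0, 0, 0, 0, 0, 0.47], [0, 0, 0, 0, 0, 0, 0.47]],
])

```text
time_s: 9.25
tool_pos: [0.4988, 0.2583, 0.2499]
tool_rot: [179.9, 0.0, 180.0]
force: [-0.5, -1.0, 0.1]
grip_width: 0.0462
grasp_force: 0.0
```

Run:
```python
from h import *
import pickle
o=env.get_obs();p,d=env.read_camera("wrist");W=cam("wrist",o);pickle.dump((W,o),open("w4.pkl","wb"))
cv2.imwrite("pics/w4.png",p[:,:,::-1])
print(o['tool_pos'],o['tool_rot'],o['qpos'],o['time_s'],o['grip_width'])
c=proj(W,(.46,.2605,.096));print(c,proj(W,(.4814,.1845,.096)))
x,y=int(max(0,c[0]-120)),int(max(0,c[1]-80));print(x,y)
cv2.imwrite("pics/w4c.png",cv2.resize(p[y:y+150,x:x+200,::-1],None,fx=4,fy=4,interpolation=cv2.INTER_CUBIC))
```

```text
[0.49878566 0.25828555 0.24990742] [1.79890998e+02 1.18093888e-02 1.79983609e+02] [-16.04802514   7.35065214 -15.36161175  92.2463902    1.88055412
  80.60106303  58.38933091] 9.25 0.0462091428786656
[290.47224074 149.30253369] [208.62308051 172.7581272 ]
170 69
```

View pics/w4c.png

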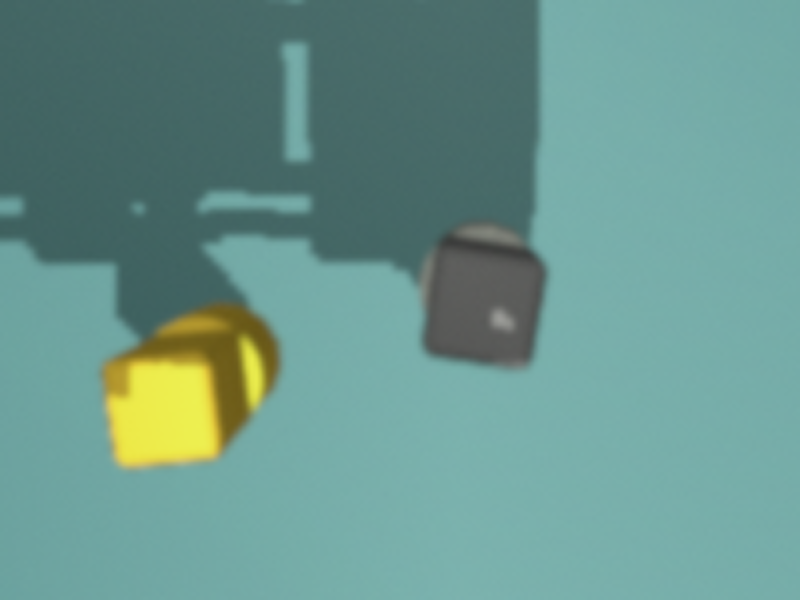

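The crop shows the grey coupler's top face centred at (291.3,146.0), with its edges turned about 8.5°. The yellow look-alike is at (211,170).

Run:
```python
from h import *;from plan import *
import pickle
W,o=pickle.load(open("w4.pkl","rb"))
f=lambda u,v:onz(W,(170+u/4,69+v/4),.096)
c=[f(*q) for q in[(440,247),(546,265),(530,367),(424,352)]];m=np.mean(c,0);print(m)
for i in range(4):
    e=c[(i+1)%4]-c[i];print(np.linalg.norm(e[:2]),np.degrees(np.arctan2(e[1],e[0]))%90)
print(tri(W,(291.25,146),cam("top"),(153.2,259.6)),tri(W,(291.25,146),cam("scene"),(409.6,283.9)))
print("yellow",f(165,410))
```

```text
[0.45704461 0.26120787 0.096     ]
0.024246032223617365 80.46047991013381
0.023368421000878742 81.61997737303251
0.024559977383316584 81.86471875970304
0.02396608325285157 80.85807200238185
(array([0.45828803, 0.2614489 , 0.08528182]), np.float64(0.0005579579802856948)) (array([0.45763808, 0.26080412, 0.09066854]), np.float64(0.0009646056156211611))
yellow [0.48023111 0.18701915 0.096     ]
```

```bash
cat >> jk.py <<'E'
YAW,PH,GH=171.2,35,.070
C=np.array([.457,.261,0]);S=rot(YAW)*R.from_euler('y',PH,degrees=True)
b=-S.apply([0,0,1]);G=C+[0,0,GH]
E
python3 - <<'E'
from h import *;from jk import *
o=env.get_obs();print(b,S.apply([0,1,0]))
chain(o['tool_pos'],R.from_euler('xyz',o['tool_rot'],degrees=True),[(G+b*.095,S),(G-b*.005,S)],step=.12)
E
```

```text
[ 0.56682451 -0.08774907  0.81915204] [1.52985836e-01 9.88228381e-01 1.11022302e-16]
[-0.121, -0.06, 1.021, -0.0144, 0.1941, 0.0476] rows 4.2 -> [0.5108 0.2527 0.1478] [180.  -35.  171.2]
[0.0, 0.0, 1.0, 0.0, 0.0, 0.0] rows 2.0 -> [0.4542 0.2615 0.0659] [180.  -35.  171.2]
```

Emit:
jog_arm([
  [[-0.12, -0.06, 1.0, -0.014, 0.194, 0.048, 0.47], [-0.12, -0.06, 1.0, -0.014, 0.194, 0.048, 0.47], [-0.12, -0.06, 1.0, -0.014, 0.194, 0.048, 0.47], [-0.12, -0.06, 1.0, -0.014, 0.194, 0.048, 0.47], [-0.12, -0.06, 1.0, -0.014, 0.194, 0.048, 0.47]],
])

```text
time_s: 9.8
tool_pos: [0.5118, 0.2502, 0.1441]
tool_rot: [-179.5, -35.5, 170.6]
force: [0.4, -0.1, -0.8]
grip_width: 0.0463
grasp_force: 0.0
```

Emit:
jog_arm([
  [[0, 0, 0, 0, 0, 0, 0.47], [0, 0, 0, 0, 0, 0, 0.47]],
])

```text
time_s: 10.0
tool_pos: [0.5102, 0.2544, 0.151]
tool_rot: [180.0, -34.8, 171.4]
force: [0.2, 0.4, 1.4]
grip_width: 0.046
grasp_force: 0.0
```

Run:
```python
from h import *;from jk import *
o=env.get_obs();print(o['tool_pos'],o['tool_rot'],o['qpos'])
chain(o['tool_pos'],R.from_euler('xyz',o['tool_rot'],degrees=True),[(G-b*.005,S)],step=.12)
p,d=env.read_camera("wrist");cv2.imwrite("pics/w5.png",p[:,:,::-1])
W=cam("wrist",o);print([proj(W,C+[0,0,z]) for z in(0,.096)])
```

```text
[0.51018697 0.25435271 0.15101665] [179.99352845 -34.84775575 171.37667654] [-11.16984755  36.2560612  -12.17174979  72.96980516 -10.48470535
 101.50552101  59.07556121]
[-0.023, -0.014, 1.021, -0.0005, 0.0008, 0.0008] rows 2.0 -> [0.4542 0.2614 0.0659] [-180.   -35.   171.2]
[array([286.93548769, 233.38928494]), array([286.74752281, 197.57583892])]
```

View pics/w5.png

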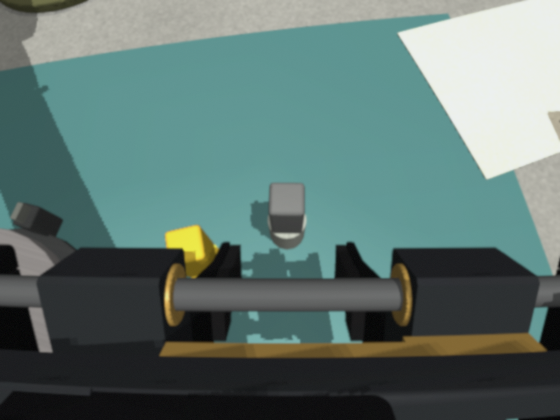

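The top face shows at (287,195) as predicted, and the fingers are clear of the yellow one at (190,245). The hand body would pass too close over the yellow one, though, so I'll grasp higher (78 mm) with less pitch (32°).

```bash
sed -i 's/^YAW,PH,GH=.*/YAW,PH,GH=171.2,32,.078/' jk.py
python3 - <<'E'
from h import *;from jk import *
o=env.get_obs();print(o['tool_pos'],o['tool_rot'],o['time_s'])
chain(o['tool_pos'],R.from_euler('xyz',o['tool_rot'],degrees=True),[(G+b*.035,S),(G-b*.005,S)],step=.12)
E
```

```text
[0.51004534 0.25467438 0.15185571] [179.95618261 -34.78618768 171.43798382] 10.05
[0.034, -0.018, 0.562, -0.0005, -0.0155, 0.0011] rows 1.1 -> [0.4753 0.2581 0.1076] [180.  -32.  171.2]
[0.0, 0.0, 0.4, 0.0, 0.0, 0.0] rows 0.8 -> [0.4544 0.2614 0.0737] [180.  -32.  171.2]
```

Emit:
jog_arm([
  [[0.03, -0.02, 0.3, 0, -0.016, 0, 0.47], [0.03, -0.02, 0.56, 0, -0.016, 0, 0.47], [0.03, -0.02, 0.56, 0, -0.016, 0, 0.47], [0.03, -0.02, 0.56, 0, -0.016, 0, 0.47], [0.03, -0.02, 0.56, 0, -0.016, 0, 0.47]],
])

```text
time_s: 10.55
tool_pos: [0.4775, 0.2568, 0.1075]
tool_rot: [-180.0, -31.9, 171.3]
force: [1.4, 0.0, 0.6]
grip_width: 0.0459
grasp_force: 0.0
```

Run:
```python
from h import *;from jk import *
o=env.get_obs();print(o['tool_pos'],o['tool_rot'],o['time_s'])
chain(o['tool_pos'],R.from_euler('xyz',o['tool_rot'],degrees=True),[(G-b*.005,S)],step=.12)
```

```text
[0.47745861 0.25681651 0.1075048 ] [-179.99186399  -31.90441261  171.27765408] 10.55
[0.021, 0.01, 0.411, -0.0003, 0.0005, 0.0004] rows 0.8 -> [0.4544 0.2614 0.0737] [180.  -32.  171.2]
```

Emit:
jog_arm([
  [[0.02, 0.01, 0.1, 0, 0, 0, 0.47], [0.02, 0.01, 0.25, 0, 0, 0, 0.47], [0.02, 0.01, 0.41, 0, 0, 0, 0.47], [0.02, 0.01, 0.41, 0, 0, 0, 0.47], [0.02, 0.01, 0.41, 0, 0, 0, 0.47]],
])

```text
time_s: 11.05
tool_pos: [0.4524, 0.261, 0.0714]
tool_rot: [-179.9, -32.2, 171.2]
force: [0.1, 0.2, 0.2]
grip_width: 0.0464
grasp_force: 0.0
```

Emit:
jog_arm([
  [[0, 0, 0, 0, 0, 0, 0.6], [0, 0, 0, 0, 0, 0, 0.65], [0, 0, 0, 0, 0, 0, 0.7], [0, 0, 0, 0, 0, 0, 0.8], [0, 0, 0, 0, 0, 0, 0.8]],
], grip_force=15)

```text
time_s: 11.55
tool_pos: [0.4531, 0.2613, 0.0722]
tool_rot: [-179.9, -32.1, 171.2]
force: [0.9, 1.0, 0.8]
grip_width: 0.0261
grasp_force: 15.0
```

Emit:
jog_arm([
  [[0, 0, 0, 0, 0, 0, 1], [0, 0, 0, 0, 0, 0, 1], [0, 0, 0, 0, 0, 0, 1], [0, 0, 0, 0, 0, 0, 1]],
], grip_force=50)

```text
time_s: 11.95
tool_pos: [0.4531, 0.2613, 0.0721]
tool_rot: [-179.9, -32.1, 171.2]
force: [1.2, 1.2, 1.4]
grip_width: 0.0251
grasp_force: 50.0
```

Run:
```python
from h import *;from jk import *
np.set_printoptions(precision=4,suppress=True)
o=env.get_obs();print(o['tool_pos'],o['tool_rot'],o['time_s'],o['grip_width'],o['force'],o['qpos'])
r=R.from_euler('xyz',o['tool_rot'],degrees=True);p=o['tool_pos']
print("grasp on coupler",r.inv().apply(G-p))
J,a=jack((.5204,-.0163),np.radians(157.3))
# coupler in tool, assumed upright with mouth at C (world), centred between pads along tool y
mt=r.inv().apply(C-p);mt[1]=0;print("mouth in tool",mt)
Rcp=tilt(a,0)*R.from_euler('x',180,degrees=True)*R.from_euler('z',157.3-YAW,degrees=True)
print(Rcp.apply([0,0,1]),a)
Sp=Rcp*r;print(Sp.as_euler('xyz',degrees=True))
P=lambda s:J+a*s-Sp.apply(mt)
for s in(.066,.024):print(s,P(s))
import pickle;pickle.dump((J,a,mt,Sp.as_quat()),open("press.pkl","wb"))
chain(p,r,[(p+[0,0,.09],r),((.45,.16,.235),Sp),(P(.085),Sp)],step=.105)
```

```text
[0.4531 0.2613 0.0721] [-179.9246  -32.1026  171.2478] 11.95 0.025068306927204277 [1.2151 1.1732 1.3678] [-12.142   32.4434 -12.9456  87.4713 -10.1231  88.1111  59.2763]
grasp on coupler [-0.0002  0.0003 -0.0071]
mouth in tool [-0.0416  0.      0.059 ]
[-0.3899  0.1631  0.9063] [-0.3899  0.1631  0.9063]
[-179.9043   -7.1026  157.3408]
0.066 [0.4218 0.025  0.1875]
0.024 [0.4382 0.0182 0.1495]
[0.478, -0.001, -0.762, 0.0, 0.0, 0.0] rows 1.8 -> [0.4531 0.2613 0.1621] [-179.9  -32.1  171.2]
[0.141, -0.503, -0.341, -0.013, -0.069, 0.0368] rows 1.7 -> [0.4516 0.2106 0.1985] [-179.1  -19.6  164. ]
[0.005, -0.497, -0.378, -0.013, -0.0691, 0.0368] rows 1.7 -> [0.4501 0.16   0.235 ] [-179.9   -7.1  157.3]
[-0.108, -0.677, 0.14, 0.0, 0.0, 0.0] rows 1.4 -> [0.4323 0.094  0.2199] [-179.9   -7.1  157.3]
[-0.107, -0.677, 0.141, 0.0, 0.0, 0.0] rows 1.4 -> [0.4144 0.0281 0.2047] [-179.9   -7.1  157.3]
```

Gripped at 25 mm width. Lifting straight up.

Emit:
jog_arm([
  [[0.1, 0, -0.16, 0, 0, 0, 1], [0.3, 0, -0.48, 0, 0, 0, 1], [0.53, 0, -0.85, 0, 0, 0, 1], [0.53, 0, -0.85, 0, 0, 0, 1], [0.53, 0, -0.85, 0, 0, 0, 1]],
])

```text
time_s: 12.45
tool_pos: [0.4537, 0.261, 0.1722]
tool_rot: [-179.9, -32.0, 171.2]
force: [-0.2, -0.3, -2.3]
grip_width: 0.0254
grasp_force: 50.0
```

Emit:
jog_arm([
  [[0.14, -0.5, -0.34, -0.013, -0.069, 0.037, 1], [0.14, -0.5, -0.34, -0.013, -0.069, 0.037, 1], [0.14, -0.5, -0.34, -0.013, -0.069, 0.037, 1], [0.14, -0.5, -0.34, -0.013, -0.069, 0.037, 1]],
])

```text
time_s: 12.85
tool_pos: [0.4509, 0.211, 0.2074]
tool_rot: [-179.0, -19.8, 164.0]
force: [0.1, 0.3, -2.0]
grip_width: 0.0254
grasp_force: 50.0
```

Emit:
jog_arm([
  [[0, -0.5, -0.3, -0.013, -0.069, 0.037, 1], [0, -0.5, -0.3, -0.013, -0.069, 0.037, 1], [0, -0.5, -0.3, -0.013, -0.069, 0.037, 1], [0, -0.5, -0.3, -0.013, -0.069, 0.037, 1]],
])

```text
time_s: 13.25
tool_pos: [0.4474, 0.1615, 0.2366]
tool_rot: [-179.8, -7.3, 157.4]
force: [-0.6, -0.1, -2.1]
grip_width: 0.0255
grasp_force: 50.0
```

Emit:
jog_arm([
  [[-0.1, -0.65, 0, 0, 0, 0, 1], [-0.1, -0.65, 0, 0, 0, 0, 1], [-0.1, -0.65, 0, 0, 0, 0, 1], [-0.1, -0.65, 0, 0, 0, 0, 1], [-0.1, -0.65, 0, 0, 0, 0, 1]],
])

```text
time_s: 13.75
tool_pos: [0.4322, 0.0982, 0.2358]
tool_rot: [-179.9, -7.2, 157.4]
force: [-0.2, 0.8, -1.0]
grip_width: 0.0258
grasp_force: 50.0
```

Run:
```python
from h import *;from jk import *
import pickle
np.set_printoptions(precision=4,suppress=True)
J,a,mt,q=pickle.load(open("press.pkl","rb"));Sp=R.from_quat(q)
o=env.get_obs();print(o['tool_pos'],o['tool_rot'],o['time_s'],o['grip_width'],o['force'],o['qpos'])
r=R.from_euler('xyz',o['tool_rot'],degrees=True);p=o['tool_pos']
chain(p,r,[(J+a*.075-Sp.apply(mt),Sp)],step=.13)
```

```text
[0.4322 0.0982 0.2358] [-179.851    -7.2228  157.4009] 13.75 0.025848749271736526 [-0.2186  0.8482 -0.9593] [ -5.4447  -2.174   -7.1017 103.8712  -4.3163  84.3066  55.5374]
[-0.196, -0.714, 0.382, -0.0003, -0.0007, 0.0003] rows 1.7 -> [0.4183 0.0265 0.1957] [-179.9   -7.1  157.3]
```

Emit:
jog_arm([
  [[-0.2, -0.36, 0.1, 0, 0, 0, 1], [-0.2, -0.71, 0.2, 0, 0, 0, 1], [-0.2, -0.71, 0.38, 0, 0, 0, 1], [-0.2, -0.71, 0.38, 0, 0, 0, 1], [-0.2, -0.71, 0.38, 0, 0, 0, 1]],
])

```text
time_s: 14.25
tool_pos: [0.4189, 0.0266, 0.1965]
tool_rot: [-179.9, -7.2, 157.4]
force: [-1.0, 0.5, -0.4]
grip_width: 0.025
grasp_force: 50.0
```

Emit:
jog_arm([
  [[0, 0, 0, 0, 0, 0, 1], [0, 0, 0, 0, 0, 0, 1]],
])

```text
time_s: 14.45
tool_pos: [0.4194, 0.0261, 0.1971]
tool_rot: [-179.9, -7.1, 157.4]
force: [0.3, 0.6, -2.2]
grip_width: 0.0254
grasp_force: 50.0
```

Run:
```python
from h import *;from jk import *
import pickle
np.set_printoptions(precision=4,suppress=True)
J,a,mt,q=pickle.load(open("press.pkl","rb"))
o=env.get_obs();W=cam("wrist",o);p,_=env.read_camera("wrist");s,_=env.read_camera("scene");t,_=env.read_camera("top")
for n,i in(("w6",p),("s6",s),("t6",t)):cv2.imwrite(f"pics/{n}.png",i[:,:,::-1])
pickle.dump((W,o),open("w6.pkl","wb"))
r=R.from_euler('xyz',o['tool_rot'],degrees=True);M=o['tool_pos']+r.apply(mt)
print(o['tool_pos'],o['tool_rot'],"mouth",M,"s",(M-J)@a,"lat",(M-J)-((M-J)@a)*a)
Rc=r*(S.inv()) # not exact; axis check below
ax=r.apply(R.from_euler('xyz',[-179.9246,-32.1026,171.2478],degrees=True).inv().apply([0,0,1]));print("axis",ax,a)
for C_,n in((W,"w"),(cam("scene"),"s"),(cam("top"),"t")):
    print(n,"tip",proj(C_,J+.056*a),"mouth",proj(C_,M),"ctop",proj(C_,M+.096*ax))
w=cv2.resize(p[100:280,160:400],(400,300),interpolation=cv2.INTER_CUBIC)
q=cv2.resize(s[145:220,270:370],(400,300),interpolation=cv2.INTER_CUBIC)
cv2.imwrite("pics/m6.png",np.hstack([w,q])[:,:,::-1])
```

```text
[0.4194 0.0261 0.1971] [-179.8756   -7.0627  157.3712] mouth [0.4508 0.0128 0.1334] s 0.07579810546707014 lat [ 0.0015 -0.0006  0.0007]
axis [-0.3904  0.1635  0.906 ] [-0.3899  0.1631  0.9063]
w tip [289.0164 276.7902] mouth [289.0877 276.4081] ctop [289.5879 254.2841]
s tip [320.1238 182.8747] mouth [324.2736 176.4535] ctop [350.5154 142.4207]
t tip [261.7648 263.0154] mouth [260.4434 265.8944] ctop [251.7097 285.0903]
```

View pics/m6.png

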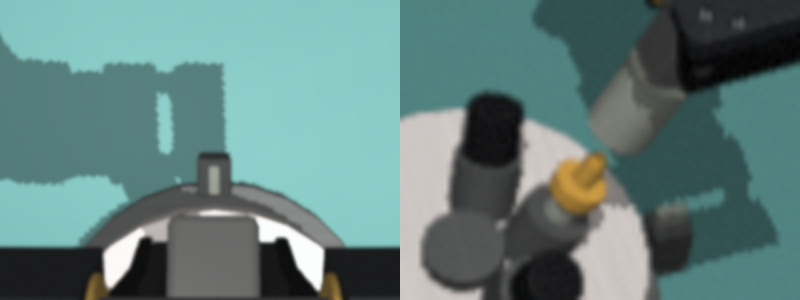

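The bell is lined up over the brass pin in the scene crop, mouth near (324,179) and tip near (320,184). Next I'll correct the 1.7 mm sideways offset and engage in stages, watching the force.

```bash
cat > st.py <<'E'
from h import *;from jk import *
import pickle,sys
np.set_printoptions(precision=4,suppress=True)
J,a,mt,q=pickle.load(open("press.pkl","rb"));Sp=R.from_quat(q)
o=env.get_obs();r=R.from_euler('xyz',o['tool_rot'],degrees=True);M=o['tool_pos']+r.apply(mt)
d=M-J;s=d@a;print("t",o['time_s'],"s",s,"lat tool",r.inv().apply(d-s*a),"F axial",o['force']@a,"F tool",r.inv().apply(o['force']),"torque tool",r.inv().apply(o['wrist_torque']),"w",o['grip_width'],"rot",(Sp.inv()*r).as_rotvec(degrees=True))
print("-a tool",r.inv().apply(-a))
for x in sys.argv[1:]: chain(o['tool_pos'],r,[(J+a*float(x)-Sp.apply(mt),Sp)])
E
python3 st.py .062 .048
```

```text
t 14.6 s 0.07553254238674931 lat tool [-0.0012 -0.0007 -0.0007] F axial -1.641396589377524 F tool [-0.7026 -0.6589  1.4984] torque tool [-0.0827 -0.3398 -0.011 ] w 0.025529202068868134 rot [ 0.0397 -0.0075  0.0336]
-a tool [-0.5313  0.002   0.8472]
[-0.06, 0.006, 0.122, -0.0002, 0.0, -0.0002] rows 0.3 -> [0.4233 0.0244 0.1839] [-179.9   -7.1  157.3]
[-0.135, 0.007, 0.241, -0.0002, 0.0, -0.0002] rows 0.6 -> [0.4289 0.0221 0.1712] [-179.9   -7.1  157.3]
```

Emit:
jog_arm([
  [[-0.03, 0, 0.06, 0, 0, 0, 1], [-0.06, 0, 0.12, 0, 0, 0, 1], [-0.08, 0.01, 0.16, 0, 0, 0, 1], [-0.11, 0.01, 0.2, 0, 0, 0, 1], [-0.135, 0.01, 0.24, 0, 0, 0, 1]],
])

```text
time_s: 15.1
tool_pos: [0.4288, 0.0219, 0.1703]
tool_rot: [-179.8, -7.1, 157.3]
force: [-0.1, -0.6, -1.1]
grip_width: 0.0256
grasp_force: 50.0
```

```bash
python3 st.py .040
```

```text
t 15.1 s 0.04716723182342437 lat tool [ 0.0004 -0.0003  0.0002] F axial -1.0501904804116287 F tool [-0.2314 -0.6075  1.0969] torque tool [-0.0652 -0.2233  0.0016] w 0.025584196921127234 rot [0.0642 0.0447 0.0809]
-a tool [-0.5321  0.0028  0.8467]
[-0.041, 0.002, 0.059, -0.0004, -0.0002, -0.0004] rows 0.1 -> [0.4319 0.0208 0.164 ] [-179.9   -7.1  157.3]
```

The mouth is past the tip with no force, so the pin is in the bore. I'll continue to the collar.

Emit:
jog_arm([
  [[-0.025, 0, 0.035, 0, 0, 0, 1], [-0.045, 0, 0.065, 0, 0, 0, 1], [-0.06, 0, 0.09, 0, 0, 0, 1], [-0.07, 0, 0.105, 0, 0, 0, 1], [-0.07, 0, 0.105, 0, 0, 0, 1]],
])

```text
time_s: 15.6
tool_pos: [0.4337, 0.0199, 0.1596]
tool_rot: [-179.8, -7.2, 157.3]
force: [-0.0, 0.1, 0.3]
grip_width: 0.0257
grasp_force: 50.0
```

```bash
python3 st.py .030 .023
```

```text
t 15.6 s 0.03521046433107757 lat tool [ 0.0001 -0.0003  0.    ] F axial 0.3294492875927523 F tool [ 0.1387  0.1121 -0.3023] torque tool [-0.0201 -0.0361  0.    ] w 0.025659772909475295 rot [0.0572 0.049  0.0786]
-a tool [-0.5322  0.0027  0.8466]
[-0.028, 0.002, 0.044, -0.0003, -0.0003, -0.0004] rows 0.1 -> [0.4359 0.0192 0.1549] [-179.9   -7.1  157.3]
[-0.065, 0.002, 0.103, -0.0003, -0.0003, -0.0004] rows 0.2 -> [0.4386 0.018  0.1486] [-179.9   -7.1  157.3]
```

Emit:
jog_arm([
  [[-0.015, 0, 0.025, 0, 0, 0, 1], [-0.03, 0, 0.05, 0, 0, 0, 1], [-0.045, 0, 0.07, 0, 0, 0, 1], [-0.055, 0, 0.09, 0, 0, 0, 1], [-0.055, 0, 0.09, 0, 0, 0, 1]],
])

```text
time_s: 16.1
tool_pos: [0.4378, 0.0182, 0.1505]
tool_rot: [-179.9, -7.1, 157.3]
force: [-2.8, 1.0, 3.9]
grip_width: 0.0259
grasp_force: 50.0
```

```bash
python3 st.py .023
```

```text
t 16.1 s 0.0250963443841447 lat tool [-0.0001 -0.0002 -0.    ] F axial 4.829229840412968 F tool [ 3.4373 -0.2142 -3.5432] torque tool [ 0.0732  0.537  -0.0136] w 0.02588972180862327 rot [0.0424 0.0337 0.0729]
-a tool [-0.5319  0.0024  0.8468]
[-0.01, 0.001, 0.018, -0.0002, -0.0002, -0.0004] rows 0.0 -> [0.4385 0.018  0.1486] [-179.9   -7.1  157.3]
```

The axial force is 6.4 N with the weight taken out, which matches the collar past its snap at about 25 mm. I'll press a little further to seat it on the stop.

Emit:
jog_arm([
  [[-0.005, 0, 0.009, 0, 0, 0, 1], [-0.01, 0, 0.017, 0, 0, 0, 1], [-0.01, 0, 0.017, 0, 0, 0, 1], [-0.01, 0, 0.017, 0, 0, 0, 1]],
])

```text
time_s: 16.5
tool_pos: [0.4383, 0.0181, 0.1494]
tool_rot: [-179.9, -7.2, 157.3]
force: [-3.8, 0.9, 9.9]
grip_width: 0.0257
grasp_force: 50.0
```

```bash
python3 st.py
python3 - <<'E'
from h import *
s,_=env.read_camera("scene");t,_=env.read_camera("top")
f=lambda im,x,y,w,h:cv2.resize(im[y:y+h,x:x+w],(400,300),interpolation=cv2.INTER_CUBIC)
cv2.imwrite("pics/m7.png",np.vstack([np.hstack([f(s,270,145,100,75),cv2.resize(s,(400,300))]),np.hstack([f(t,220,200,112,84),cv2.resize(t,(400,300))])])[:,:,::-1])
E
```

```text
t 16.5 s 0.02385341342339797 lat tool [-0.0001 -0.0001 -0.    ] F axial 10.544699471747387 F tool [ 5.003  -0.6812 -9.3083] torque tool [0.2315 1.0085 0.0509] w 0.02569599551989928 rot [0.0381 0.052  0.065 ]
-a tool [-0.5322  0.0023  0.8466]
```

View pics/m7.png

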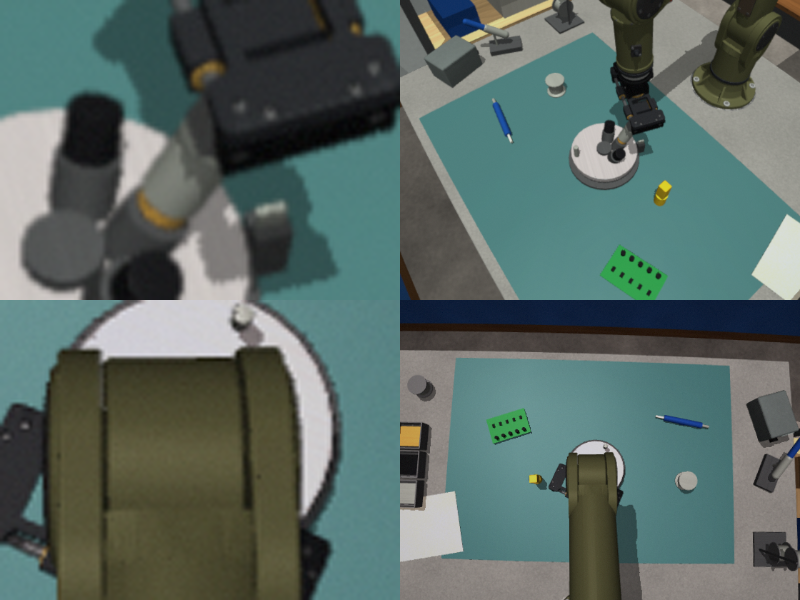

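The picture shows the bell square on the jack with the collar pushed down (thin brass ring at crop (160,210)). The reel, pump, board and yellow look-alike are where they were. At s = 23.9 mm the axial force has risen to about 12 N, so the collar is on its stop and the snap is in.

```bash
python3 -c "
from cell import env
print(env.sign_off())"
```

```text
the job is handed in; nothing more can be done
None
```

The jig was turned one click to the pointer first; the coupler is now gripped and held square on the jack, collar snapped to its stop at about 12 N, and the job was handed in at about 17 s with the reel, pump and board left in place.

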